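# Close and pin the specimen carrier

### The job

Swing the open lid of the specimen carrier shut, take the locking pin whose colour matches the cap of the pot inside the carrier, and push it all the way down through the aligned holes of lid and base until its collar sits on the lid's lug. The gasket springs the lid ajar, so keep pressing: your program must finish while the robot is still pushing down and holding the lid fully shut with the pin home. Leave both pots, the other pin and everything else on the desk where they are.

Things in the scene. Friction and masses are not known exactly. Their poses are not given: they have to be found in the camera images.
- case: White specimen carrier fixed to the desk (its lid is blue): an open box 160 mm (its x) by 200 mm (its y) by 65 mm high, walls 6 mm; origin at the centre of its underside, z up. The hinge runs along the +x edge; a grey lug with the pin hole stands out from the middle of the -x wall. The pot inside stands 25 mm from the centre towards the lug, on the floor 8 mm up.
- base_hole (a point): Mouth of the base lug's vertical through-hole: 100 mm from the carrier's centre along its -x, 65 mm above the desk, axes as the carrier's. Hole 13 mm across with a chamfered mouth, lug 30 mm thick, 40 by 44 mm, its underside 35 mm above the desk.
- lid (a joint): Lid angle in rad: 0 fully shut, about 0.04 ajar resting on the gasket, about 1.57 upright, 1.9 fully open. It turns about lid_hinge. Friction keeps it where it is above about 1.2 rad; below about 1.0 it falls shut by itself, slowly damped (about 2 s), and rests ajar on the gasket. About 4 N down on the lug hold it fully shut (10 to 15 N is a safe push); let go and it springs ajar again.
- lid_hinge (a point): Middle of the lid's hinge axis: 80 mm from the carrier's centre along the carrier's +x, 65 mm above the desk; the axis runs along the carrier's y. The lid is a plate 160 mm long from the hinge, 200 mm wide, 12 mm thick, its underside in the plane of the hinge axis (shut: underside 65 mm above the desk).
- lid_hole (a point): Mouth of the hole in the lid's lug, on the lug's outer face (the top when shut). The lug is 40 by 44 mm, 10 mm thick and sticks out in the middle of the lid's free edge, to 200 mm from the hinge; hole centre 180 mm from the hinge, 13 mm across, chamfered. Shut, it lies right over base_hole, 75 mm above the desk.
- holder: Fixed grey pin holder, block 60 mm (its x) by 140 mm (its y) by 60 mm high; origin at the centre of its underside. Two 13 mm vertical holes at y = +40 and -40 mm; each pin hangs in one by its collar, which lies on the block's top, tip 10 mm above the desk.
- pin_red: Locking pin, 90 mm tall, standing upright, tip down, in one of the holder's two holes; origin at its tip on its axis, z up along it. Steel shaft 10 mm across, bottom 12 mm tapered to 4 mm; red collar 26 mm across from 50 to 56 mm above the tip; red round grip knob 16 mm across from 56 to 90 mm. About 45 g.
- pin_blue: Locking pin, 90 mm tall, standing upright, tip down, in one of the holder's two holes; origin at its tip on its axis, z up along it. Steel shaft 10 mm across, bottom 12 mm tapered to 4 mm; blue collar 26 mm across from 50 to 56 mm above the tip; blue round grip knob 16 mm across from 56 to 90 mm. About 45 g.
- pin_red_tip (a point): Tip of the red pin, on its axis.
- pin_blue_tip (a point): Tip of the blue pin, on its axis.
- pot_red: Small clear specimen pot with a red screw cap, 47 mm tall, 41 mm across, upright; origin at the centre of its underside. It stands either in the carrier or in the small tray on the desk.
- pot_blue: Small clear specimen pot with a blue screw cap, 47 mm tall, 41 mm across, upright; origin at the centre of its underside. It stands either in the carrier or in the small tray on the desk.
- sanitizer: Clear bottle with a blue cap, 60 mm across, 160 mm high, bystander; origin at the centre of its underside.
- mug: Blue mug, 80 mm across, 90 mm high, bystander; origin at the centre of its underside.
- stapler: Black stapler, 150 mm long along its x, 36 mm wide, 48 mm high, bystander; origin at the centre of its underside.
Mind the look-alikes: they are no part of the job. Leave any green look-alike of the pot_red alone. Leave any grey look-alike of the pot_blue alone.

How it is judged:
By the outcome, as a careful person would: the job done as asked, in the order asked, and still so for the second after the job is handed in, while the arm keeps its last pose, push and grip.
It also fails if it takes over 48 s, if anything falls off the work surface, if the arm or the gripper's body presses on something with over 40 N, if the wrist force passes 120 N, or if a joint passes its speed limit or range.

### The arm

A 6-joint arm with a two-finger parallel gripper is mounted at the origin on the work surface. World frame = base frame: x ahead of the robot, y to its left, z up, the work surface at z = 0. Lengths are in m, angles in rad, forces in N, time in s.
With the tool pointing down it reaches from about 0.35 to 0.975 m from the base axis. Payload 4.9 kg.
Tool frame: the origin (TCP) lies midway between the tips of the shut fingers; the grasp point (between the pads) lies 19 mm behind it; z points along the fingers, y is the direction in which the jaws open and shut (so a half turn about z gives the same grasp; the last joint's range is limited). The gripper opens to 85 mm and grips with 20 to 120 N. Pads are 22 mm wide; open, the fingers measure 114 mm over their backs; the gripper's body (76 mm by 85 mm) begins 54 mm behind the grasp point. The pads swing forward as they close: fully open they stand 13 mm farther back than shut.
Start: joints at [1.064, 0.053, 1.613, -0, 1.476, -0.119], TCP at [0.236, 0.579, 0.231] pointing down, gripper open.
Joint ranges: [-3.01, 3.01], [-1.01, 2.22], [0.06, 2.58], [-1.02, 4.17], [0.09, 2.62], [-3.14, 3.14]. Speed limits (rad/s): [2.57, 2.57, 3.14, 3.14, 3.14, 3.14].

### API

Orientations are given as a rotation vector (axis times angle).
In Python, from plant import observe, eyes, close_job gives the robot as it stands.
- The arm moves only by the tool send_rows, never from a script. Its argument "targets" is a list of rows, each a list of 7 numbers: the shift along the tool's x, y, z in mm, then the turn, a rotation vector about the tool's x, y, z in degrees, then the opening in per cent of the stroke, from 0 (shut) to 100 (fully open). A call has 1 to 12 rows; each row shifts and turns the pose as measured when the row begins, along the tool's axes as they then stand; what a row does not reach is not made up. A row lasts 1/12 s, in which the tool goes at most 41.7 mm and 7.16 degrees, less where a joint would pass 70% of its speed; a pose out of reach is approached as far as the arm can. A call is refused whole if a number of a shift passes 41.7 or a number of a turn 7.16, either way. A call with a gripper value outside its range is refused whole. The fingers move at their own pace and stop on an object; the grip force is fixed at half the most. Time passes only in rows, so rows that do not move let the fingers close. It gives the time, the measured TCP pose, the force and the opening at its end, in the units of the state.
- observe(): the state, without advancing time (a new reading comes with each control period).
- eyes.snapshot(name): name is "scene" or "top" or "wrist"; returns the picture (400x640x3 uint8, red, green, blue); there is no depth.
- eyes.calibration(name): a dict with "fx", "fy", "cx", "cy" (pixels), "k1" (the pictures are not rectified: a ray, as slopes to the right and down, at radius r is drawn at 1 + k1 r^2 times it, then the intrinsics apply), "rvec" (rotation vector, rad) and "tvec" (3), from world to camera coordinates, as OpenCV has them; the wrist camera has in their place "hand_eye" (4x4, takes a point from camera to tool coordinates, whose origin is the TCP and whose axes are the flange's). Camera axes: x right, y down, z forward; pixel columns grow to the right and rows downward; lengths in m; the calibration is good to about 2 mm. A picture is of the moment at which its call begins: read the wrist's pose just before it. calibration takes no time and is no camera call.
- close_job(): hands the job in, once; it reports no verdict.
The state is a dict: "t": time; "joint_positions": joint angles; "joint_vel": joint speeds; "effort": joint torques, N m; "eef_pos": TCP position; "tool_rot": TCP orientation; "contact_force": force on the tool from outside, world axes, zero at the start; "ft_torque": the same for the moment, N m; "opening": finger opening in m.
Only numpy, scipy, OpenCV 4.12 (cv2) and the standard library are available. Lean on these libraries where they do the work, as an engineer would, in place of code of your own. Each camera call takes 0.05 s, during which the arm holds its last target. There are 200 camera calls.

## Working session

There is one attempt and no reset: what is moved stays moved. The work goes in short steps, Python scripts to look and compute and a tool call to move; the robot and the scene stay as the last step left them, time stands still between calls to the robot, and variables do not carry over. Pictures are saved under pics/ and viewed, about 8 in all and at most 12, crops included, and the job is handed in when it is done.

Besides the shell and the picture viewer there is one more tool, called after ">>>" by a JSON object that holds its "api" and its "payload", one argument or row to a line. send_rows: Moves the arm, as the interface text tells. Its arguments: {"type":"object","properties":{"targets":{"type":"array"}},"required":["targets"]}

```bash
mkdir -p pics; ls; cat > h.py <<'E'
import numpy as np, cv2
from scipy.spatial.transform import Rotation as R
from plant import observe, eyes, close_job
def snap(n,name=None):
    s=observe(); im=eyes.snapshot(n)
    if name: cv2.imwrite(f'pics/{name}.png',cv2.cvtColor(im,cv2.COLOR_RGB2BGR))
    return im,s
def cam(n,s=None):
    c=eyes.calibration(n)
    K=np.array([[c['fx'],0,c['cx']],[0,c['fy'],c['cy']],[0,0,1.]]); D=np.array([c['k1'],0,0,0.])
    if 'rvec' in c:
        Rw=R.from_rotvec(np.ravel(c['rvec'])).as_matrix(); t=np.ravel(c['tvec'])
    else:
        H=np.array(c['hand_eye']); T=np.eye(4); T[:3,:3]=R.from_rotvec(s['tool_rot']).as_matrix(); T[:3,3]=s['eef_pos']
        W=np.linalg.inv(T@H); Rw=W[:3,:3]; t=W[:3,3]
    return K,D,Rw,t
def ray(C,uv):
    K,D,Rw,t=C
    p=cv2.undistortPoints(np.array([[uv]],float),K,D)[0,0]
    return -Rw.T@t, Rw.T@np.array([p[0],p[1],1.])
def onz(C,uv,z):
    o,d=ray(C,uv); return o+d*(z-o[2])/d[2]
def proj(C,P):
    K,D,Rw,t=C
    return cv2.projectPoints(np.atleast_2d(np.array(P,float)),cv2.Rodrigues(Rw)[0],t,K,D)[0][:,0]
E
python3 - <<'E'
from h import *
a,_=snap('scene','scene');b,_=snap('top','top');print(observe())
for n in('scene','top','wrist'):print(eyes.calibration(n))
E
```

```text
pics
{'t': 0.1, 'joint_positions': array([ 1.06403321e+00,  5.32976826e-02,  1.61419025e+00,  3.01007457e-05,
        1.47600450e+00, -1.19008161e-01]), 'joint_vel': array([ 0.00124759, -0.00198602, -0.00172479,  0.00068667,  0.00287907,
       -0.00068992]), 'effort': array([ 7.37916016e-04, -3.94902134e+01, -3.71365142e+01, -1.47606884e-04,
        3.83431165e-03, -2.47901147e-05]), 'eef_pos': array([0.23603329, 0.57809248, 0.23016167]), 'tool_rot': array([-6.05161504e-01, -3.08212963e+00,  2.82424233e-03]), 'contact_force': array([ 0.19441676, -0.06046162,  0.71338259]), 'ft_torque': array([-0.01732822,  0.01637567,  0.02167864]), 'opening': 0.08585314289711962}
{'fx': 378.96152922183074, 'fy': 378.96152922183074, 'cx': 316.7702418061247, 'cy': 198.8738579261985, 'k1': -0.0453922992236224, 'rvec': array([ 1.49418748,  2.30547733, -0.71168671]), 'tvec': array([ 0.28249663, -0.38551791,  1.33432179])}
{'fx': 377.5441285282599, 'fy': 377.5441285282599, 'cx': 317.5117346103139, 'cy': 203.1016506658562, 'k1': -0.07989767689961856, 'rvec': array([ 2.15801322, -2.22185928,  0.022637  ]), 'tvec': array([0.00492077, 0.60020917, 1.2494348 ])}
{'fx': 294.4605938716387, 'fy': 294.4605938716387, 'cx': 322.09867952442994, 'cy': 199.31119074382835, 'k1': -0.022570839757471397, 'hand_eye': array([[ 3.86086560e-04, -9.61221860e-01, -2.75775972e-01,
         6.90469621e-02],
       [ 9.99999925e-01,  3.60636933e-04,  1.42994426e-04,
         7.65350007e-04],
       [-3.79943676e-05, -2.75776007e-01,  9.61221927e-01,
        -1.42677861e-01],
       [ 0.00000000e+00,  0.00000000e+00,  0.00000000e+00,
         1.00000000e+00]])}
```

View pics/scene.png

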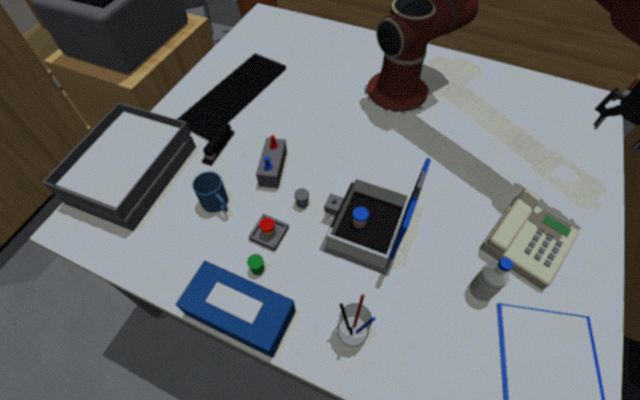

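View pics/top.png

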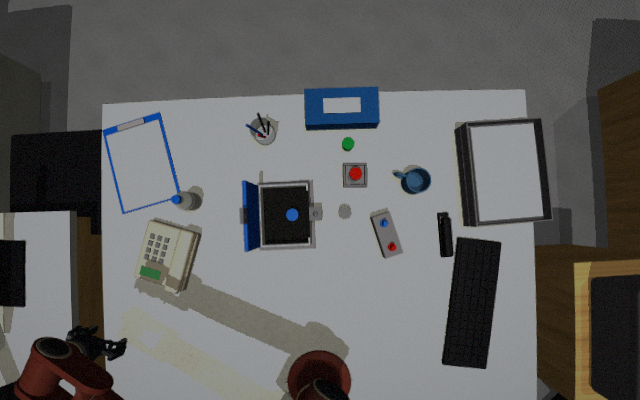

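Seen: the pot in the carrier has a blue cap (top 292,215; scene 360,214), so I need the blue pin. Blue things that could be taken for it:
- Blue pin: top (384,223), scene (267,162). This is my choice, as it stands in the holder.
- Pot cap: (292,215).
- Mug: (413,180).
- Sanitizer cap: (177,199).
- Pen cup: (256,130).

The other pin is red, at (392,247). The look-alike pots are green (348,144) and grey (345,211), and the red pot is in the tray at (355,173). The hinge is on the +y side and the lug points to world −y.

```bash
python3 - <<'E'
from h import *
im=cv2.cvtColor(cv2.imread('pics/top.png'),cv2.COLOR_BGR2RGB)
sc=cv2.cvtColor(cv2.imread('pics/scene.png'),cv2.COLOR_BGR2RGB)
cv2.imwrite('pics/crop1.png',np.hstack([cv2.resize(cv2.imread('pics/top.png')[170:270,232:332],None,fx=4,fy=4,interpolation=2),cv2.resize(cv2.imread('pics/top.png')[170:270,322:422],None,fx=4,fy=4,interpolation=2)]))
C=cam('top');S=cam('scene')
def blobs(im,kind):
    h=cv2.cvtColor(im,cv2.COLOR_RGB2HSV)
    m=cv2.inRange(h,(100,150,90),(125,255,255)) if kind=='b' else cv2.inRange(h,(0,150,90),(6,255,255))|cv2.inRange(h,(174,150,90),(180,255,255))
    n,_,st,ce=cv2.connectedComponentsWithStats(m)
    return [(st[i,4],ce[i].round(1)) for i in range(1,n) if st[i,4]>12]
for k in 'br':
    print(k,'top',blobs(im,k));print(k,'scene',blobs(sc,k))
for n,uv,z in [('pinb',(384,223),.09),('pinr',(392,247),.09),('potb',(292,215),.055)]: print(n,onz(C,uv,z))
E
```

```text
b top [(np.int32(2005), array([341.2, 105.6])), (np.int32(287), array([163. , 141.9])), (np.int32(232), array([112.2, 158.2])), (np.int32(85), array([244.2, 194.2])), (np.int32(62), array([175.2, 199. ])), (np.int32(124), array([291.7, 214.3])), (np.int32(40), array([383.5, 223. ])), (np.int32(95), array([245.8, 236.5]))]
b scene [(np.int32(20), array([266.2, 158.2])), (np.int32(47), array([425.9, 165. ])), (np.int32(18), array([269.5, 166.5])), (np.int32(157), array([409. , 212.9])), (np.int32(189), array([360.4, 213.3])), (np.int32(114), array([505.8, 263.3])), (np.int32(3981), array([236.3, 305.7])), (np.int32(316), array([502.3, 353.3])), (np.int32(175), array([595.5, 359.3]))]
r top [(np.int32(125), array([355.4, 173.1])), (np.int32(43), array([391.4, 246.7]))]
r scene [(np.int32(15), array([275.2, 145.5])), (np.int32(169), array([266.4, 224.2]))]
pinb [ 0.52845755 -0.22019328  0.09      ]
pinr [ 0.45287398 -0.24268702  0.09      ]
potb [0.56229019 0.07008513 0.055     ]
```

View pics/crop1.png

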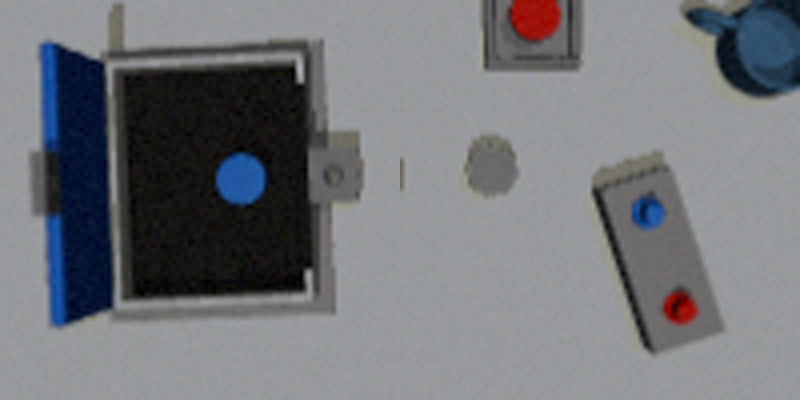

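```bash
python3 - <<'E'
from h import *
C=cam('top')
hb=onz(C,(315.1,213.6),.065); pot=onz(C,(291.7,214.3),.055)
print('hole',hb,'pot',pot,'d',np.linalg.norm((hb-pot)[:2]))
d=(pot-hb)[:2];d/=np.linalg.norm(d);print('xaxis',d,'hinge',hb[:2]+.18*d)
print('sanit',onz(C,(175.2,199),.16))
# lid lug top and lid corners: crop px
f=lambda x,y:((x+.5)/4-.5+232,(y+.5)/4-.5+170)
for p,z in [((32,182),.265),((42,45),.22),((53,325),.22),((105,55),.065),((112,310),.065),((310,50),.065),((316,305),.065)]:print(p,onz(C,f(*p),z))
Rm=R.from_rotvec(observe()['tool_rot']).as_matrix();print(Rm.round(3))
tgt=np.array([.57,.30,.18]);print((Rm.T@(tgt-observe()['eef_pos'])*1000).round())
E
```

```text
hole [ 0.56451623 -0.00496194  0.065     ] pot [0.56457868 0.07099723 0.055     ] d 0.0759591924779768
xaxis [8.22152461e-04 9.99999662e-01] hinge [0.56466422 0.175038  ]
sanit [0.61896256 0.41260082 0.16      ]
(32, 182) [0.56336049 0.19273444 0.265     ]
(42, 45) [0.6604214  0.19401212 0.22      ]
(53, 325) [0.46356197 0.19045916 0.22      ]
(105, 55) [0.66729961 0.17699568 0.065     ]
(112, 310) [0.46211986 0.17605414 0.065     ]
(310, 50) [0.66611551 0.01135984 0.065     ]
(316, 305) [0.46192863 0.01226258 0.065     ]
[[-0.926  0.378 -0.001]
 [ 0.378  0.926 -0.002]
 [ 0.    -0.002 -1.   ]]
[-414. -131.   50.]
```

>>> {"api": "send_rows", "payload": {
  "targets": [
    [-40,-13,2,0,0,0,0],
    [-40,-13,2,0,0,0,0],
    [-40,-13,2,0,0,0,0],
    [-40,-13,2,0,0,0,0],
    [-40,-13,2,0,0,0,0],
    [-40,-13,2,0,0,0,0],
    [-40,-13,2,0,0,0,0],
    [-40,-13,2,0,0,0,0],
    [-40,-13,2,0,0,0,0],
    [-40,-13,2,0,0,0,0]
  ]
}}

```text
t: 0.93
eef_pos: [0.5513, 0.3103, 0.204]
tool_rot: [-0.579, -3.08, 0.007]
contact_force: [0.6, 1.6, -0.1]
opening: -0.0001
```

>>> {"api": "send_rows", "payload": {
  "targets": [
    [-14,-30,-2,0,0,0,0],
    [-14,-30,-2,0,0,0,0],
    [-8,-20,0,0,0,0,0],
    [-7,-18,0,0,0,0,0],
    [-7,-18,0,0,0,0,0],
    [-7,-18,0,0,0,0,0],
    [-7,-18,0,0,0,0,0]
  ]
}}

```text
t: 1.52
eef_pos: [0.5591, 0.1337, 0.2024]
tool_rot: [-0.589, -3.071, 0.011]
contact_force: [0.2, 1.3, 0.1]
opening: -0.0
```

>>> {"api": "send_rows", "payload": {
  "targets": [
    [-8,-20,0,0,0,0,0],
    [-8,-20,0,0,0,0,0],
    [-8,-20,0,0,0,0,0],
    [-8,-20,0,0,0,0,0]
  ]
}}

```text
t: 1.85
eef_pos: [0.5573, 0.0447, 0.2001]
tool_rot: [-0.586, -3.068, 0.008]
contact_force: [0.1, -0.6, 0.7]
opening: 0.0001
```

```bash
python3 - <<'E'
from h import *
im,s=snap('scene','lid');cv2.imwrite('pics/lidc.png',cv2.resize(cv2.imread('pics/lid.png')[80:300,240:480],None,fx=2,fy=2))
print(s['t'],s['contact_force'],s['eef_pos'])
E
```

```text
1.85 [ 0.1308435 -0.584535   0.729329 ] [0.55731152 0.04470244 0.20012691]
```

View pics/lidc.png

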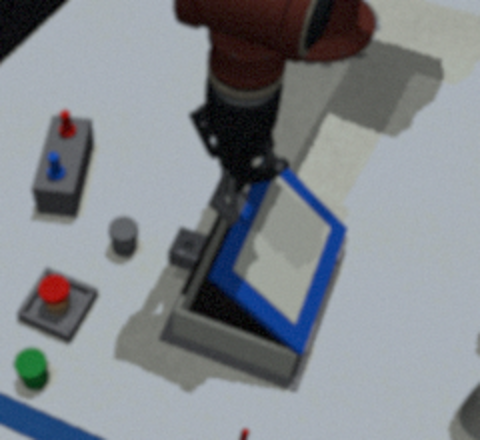

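>>> {"api": "send_rows", "payload": {
  "targets": [
    [-13,-32,-3,0,0,-6.5,0],
    [-9,-34,-3,0,0,-6.5,0],
    [-5,-35,0,0,0,-6.5,0],
    [-1,-35,0,0,0,-6.5,60],
    [2,-35,0,0,0,-6.5,60],
    [6,-34,0,0,0,-6.5,60],
    [10,-33,0,0,0,0,60],
    [10,-25,0,0,0,0,60],
    [0,0,0,0,0,0,60],
    [0,0,0,0,0,0,60]
  ]
}}

```text
t: 2.73
eef_pos: [0.5562, -0.2419, 0.2015]
tool_rot: [0.518, -3.072, -0.005]
contact_force: [-0.2, -0.3, 0.4]
opening: 0.0511
```

```bash
cat > pin.py <<'E'
from h import *
im,s=snap('wrist','w1'); C=cam('wrist',s)
h=cv2.cvtColor(im,cv2.COLOR_RGB2HSV)
for k,m in (('b',cv2.inRange(h,(100,130,60),(125,255,255))),('r',cv2.inRange(h,(0,130,60),(6,255,255))|cv2.inRange(h,(174,130,60),(180,255,255)))):
    n,_,st,ce=cv2.connectedComponentsWithStats(m)
    print(k,[(st[i].tolist(),ce[i].round(1).tolist()) for i in range(1,n) if st[i,4]>60])
print(s['t'],s['eef_pos'],s['tool_rot'],s['opening']);print(R.from_rotvec(s['tool_rot']).as_matrix().round(3))
E
python3 pin.py
```

```text
b [([336, 159, 27, 29, 620], [349.3, 173.1]), ([529, 194, 111, 140, 4066], [584.9, 252.7]), ([155, 207, 91, 83, 2753], [205.2, 245.2]), ([582, 339, 58, 48, 899], [619.5, 367.8])]
r [([341, 69, 29, 31, 725], [355.1, 84.0]), ([349, 306, 35, 32, 840], [366.0, 321.2])]
2.7333 [ 0.5561703  -0.24191525  0.20145312] [ 0.51759287 -3.07199032 -0.00492768] 0.05114286318214818
[[-0.944 -0.328 -0.026]
 [-0.328  0.945 -0.001]
 [ 0.025  0.007 -1.   ]]
```

View pics/w1.png

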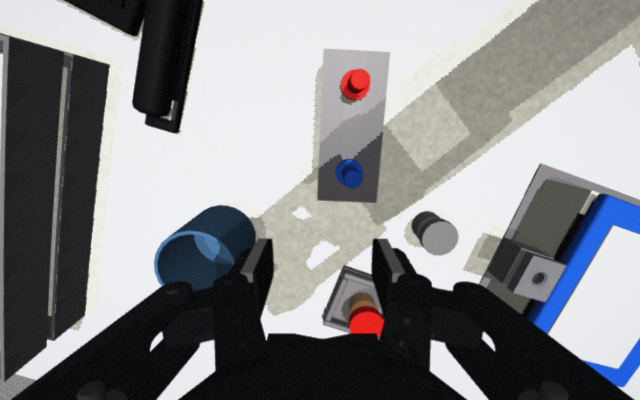

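Seen: blue pin collar at (349.5,173), red pin at (355,84) in the same holder, lid lug hole at (540,279) and the lid lying nearly shut. The red pot is untouched in its tray at (366,321), and the grey look-alike is at (435,232).

```bash
python3 - <<'E'
from h import *
s=observe();C=cam('wrist',s)
p=onz(C,(349.5,173),.066);q=onz(C,(354.5,85),.066);print('blue',p,'red',q,np.linalg.norm(p-q),'top-view est',onz(cam('top'),(383.5,223),.075))
print('lidhole',onz(C,(540,279),.082))
d=(p-q);a=np.degrees(np.arctan2(d[1],d[0]));Rm=R.from_rotvec(s['tool_rot']).as_matrix()
print('holder y dir',a,'tool y dir',np.degrees(np.arctan2(Rm[1,1],Rm[0,1])))
print('shift tool',Rm.T@(np.array([p[0],p[1],.12])-s['eef_pos'])*1000)
print('level turn',np.degrees(R.from_matrix(Rm.T@R.from_euler('z',np.degrees(np.arctan2(-Rm[0,1],Rm[1,1]))*np.pi/180).as_matrix()@np.diag([-1,1,-1])).as_rotvec()))
E
```

```text
blue [ 0.52959461 -0.22204074  0.066     ] red [ 0.45348664 -0.2456571   0.066     ] 0.07968785926870797 top-view est [ 0.52826598 -0.22091707  0.075     ]
lidhole [ 0.56557396 -0.00298932  0.082     ]
holder y dir 17.23915053418947 tool y dir 109.16007273167692
shift tool [16.50853386 26.67289189 82.02184848]
level turn [ 0.40248491 -1.47929175  0.00519609]
```

>>> {"api": "send_rows", "payload": {
  "targets": [
    [8,13,30,0.4,-1.5,1.9,60],
    [8,13,30,0,0,0,60],
    [0,0,20,0,0,0,60],
    [0,0,0,0,0,0,60]
  ]
}}

```text
t: 3.12
eef_pos: [0.5333, -0.2177, 0.1212]
tool_rot: [-0.474, 3.1, -0.004]
contact_force: [-0.5, 0.3, -0.9]
opening: 0.0513
```

```bash
cat > to.py <<'E'
from h import *
import sys
s=observe();Rm=R.from_rotvec(s['tool_rot']).as_matrix();y=float(np.arctan2(-Rm[0,1],Rm[1,1]))
print('shift',(Rm.T@(np.array([float(v) for v in sys.argv[1:4]])-s['eef_pos'])*1000).round(1),'level',np.degrees(R.from_matrix(Rm.T@R.from_euler('z',y).as_matrix()@np.diag([-1,1,-1])).as_rotvec()).round(2),'ydir',90+np.degrees(y),s['t'],s['eef_pos'].round(4),s['contact_force'].round(1),s['opening'])
E
python3 to.py .5295 -.222 .07
```

```text
shift [ 5.2 -2.8 51.1] level [-0.18  0.32  0.  ] ydir 107.38719073301897 3.1167 [ 0.5333 -0.2177  0.1212] [-0.5  0.3 -0.9] 0.05128789440487392
```

>>> {"api": "send_rows", "payload": {
  "targets": [
    [5,-3,0,-0.2,0.3,0,60],
    [0,0,0,0,0,0,60],
    [0,0,15,0,0,0,60],
    [0,0,15,0,0,0,60],
    [0,0,15,0,0,0,60],
    [0,0,0,0,0,0,60]
  ]
}}

```text
t: 3.62
eef_pos: [0.5348, -0.2213, 0.0836]
tool_rot: [-0.482, 3.095, -0.01]
contact_force: [0.1, 0.7, -1.1]
opening: 0.0511
```

```bash
python3 to.py .5295 -.222 .069
```

```text
shift [ 5.4  1.  14.6] level [-0.43  0.46  0.  ] ydir 107.70452199392835 3.6167 [ 0.5348 -0.2213  0.0836] [ 0.1  0.7 -1.1] 0.05110558208683756
```

>>> {"api": "send_rows", "payload": {
  "targets": [
    [6,1,8,-0.4,0.5,0,60],
    [2,0,5,0,0,0,60],
    [0,0,0,0,0,0,60]
  ]
}}

```text
t: 3.87
eef_pos: [0.5295, -0.2243, 0.0745]
tool_rot: [-0.484, 3.1, -0.007]
contact_force: [0.4, 0.4, 0.8]
opening: 0.0511
```

```bash
python3 to.py .5295 -.222 .069
```

```text
shift [-0.7  2.2  5.5] level [-0.29  0.18  0.  ] ydir 107.75623955269964 3.8667 [ 0.5295 -0.2243  0.0745] [0.4 0.4 0.8] 0.05111689044908928
```

>>> {"api": "send_rows", "payload": {
  "targets": [
    [-1,2,6,-0.3,0.2,0,60],
    [0,0,0,0,0,0,60]
  ]
}}

```text
t: 4.03
eef_pos: [0.5306, -0.2227, 0.0698]
tool_rot: [-0.484, 3.103, -0.002]
contact_force: [-1.4, 0.0, -0.9]
opening: 0.0512
```

```bash
python3 to.py .5295 -.222 .069
```

```text
shift [0.9 1.  0.8] level [-0.07  0.07  0.  ] ydir 107.72123466448436 4.0333 [ 0.5306 -0.2227  0.0698] [-1.4  0.  -0.9] 0.05115354113395536
```

>>> {"api": "send_rows", "payload": {
  "targets": [
    [1,1,1,0,0,0,0],
    [0,0,0,0,0,0,0],
    [0,0,0,0,0,0,0],
    [0,0,0,0,0,0,0],
    [0,0,0,0,0,0,0],
    [0,0,0,0,0,0,0],
    [0,0,0,0,0,0,0]
  ]
}}

```text
t: 4.62
eef_pos: [0.5302, -0.2223, 0.07]
tool_rot: [-0.484, 3.101, -0.004]
contact_force: [-1.0, -0.3, -0.1]
opening: 0.0147
```

```bash
python3 to.py .5295 -.222 .17
```

```text
shift [   0.3    0.2 -100. ] level [-0.16  0.15  0.  ] ydir 107.73727560633401 4.6167 [ 0.5302 -0.2223  0.07  ] [-1.  -0.3 -0.1] 0.01470744596235853
```

>>> {"api": "send_rows", "payload": {
  "targets": [
    [0,0,-15,0,0,0,0],
    [0,0,-15,0,0,0,0],
    [0,0,-20,0,0,0,0],
    [0,0,-20,0,0,0,0],
    [0,0,-25,0,0,0,0],
    [0,0,-25,0,0,0,0],
    [0,0,0,0,0,0,0]
  ]
}}

```text
t: 5.2
eef_pos: [0.5291, -0.2219, 0.1954]
tool_rot: [-0.484, 3.101, -0.004]
contact_force: [1.0, -0.3, 0.6]
opening: 0.0143
```

```bash
python3 to.py .5650 -.075 .19; python3 - <<'E'
from h import *
im,s=snap('scene','lift');snap('wrist','lw')
a=cv2.imread('pics/lift.png')[100:280,230:430];b=cv2.imread('pics/lw.png')
cv2.imwrite('pics/liftc.png',np.hstack([cv2.resize(a,(400,360)),cv2.resize(b[:,:],None,fx=.6,fy=.9)]))
E
```

```text
shift [-78.9 129.1   5.2] level [-0.17  0.14  0.  ] ydir 107.72329347030617 5.2 [ 0.5291 -0.2219  0.1954] [ 1.  -0.3  0.6] 0.014339869107956829
```

View pics/liftc.png

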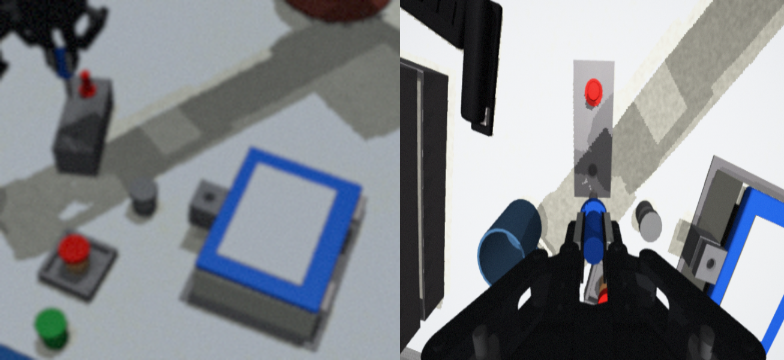

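Seen: the blue pin is held and out of the holder, with the red one still in place. The lid lies ajar, and its lug hole shows at about wrist (519,293) in full-picture pixels. Next I move near the lug and measure the hole.

>>> {"api": "send_rows", "payload": {
  "targets": [
    [-19,32,0,0,0,0,0],
    [-19,32,0,0,0,0,0],
    [-19,32,0,0,0,0,0],
    [-18,28,2,0,0,0,0],
    [0,0,0,0,0,0,0],
    [0,0,0,0,0,0,0]
  ]
}}

```text
t: 5.8
eef_pos: [0.5567, -0.0746, 0.1783]
tool_rot: [0.473, -3.089, -0.013]
contact_force: [0.1, -0.8, -0.9]
opening: 0.0139
```

```bash
python3 to.py .5650 -.004 .16; python3 - <<'E'
from h import *
im,s=snap('wrist','hole');C=cam('wrist',s)
u,v=proj(C,[.565,-.004,.082])[0];print(u,v)
b=cv2.imread('pics/hole.png');u0,v0=max(0,int(u)-50),max(0,int(v)-50);print(u0,v0)
P,Q=s['eef_pos'],R.from_rotvec(s['tool_rot'])
print('collar expected',proj(C,P+Q.apply([0,0,.003])),)
c1=cv2.resize(b[v0:v0+100,u0:u0+100],(400,400),interpolation=2)
c2=cv2.resize(b[170:270,270:370],(400,400),interpolation=2)
cv2.imwrite('pics/holec.png',np.hstack([c1,c2]))
g=cv2.cvtColor(b,cv2.COLOR_BGR2GRAY)[v0:v0+100,u0:u0+100];print(g.shape)
E
```

```text
shift [-29.3  64.7  18.6] level [ 0.61 -0.86  0.  ] ydir 107.42372020178577 5.8 [ 0.5567 -0.0746  0.1783] [ 0.1 -0.8 -0.9] 0.013920236094337003
394.95266785562825 232.94029925527695
344 182
collar expected [[321.93216332 247.26566044]]
(100, 100)
```

View pics/holec.png

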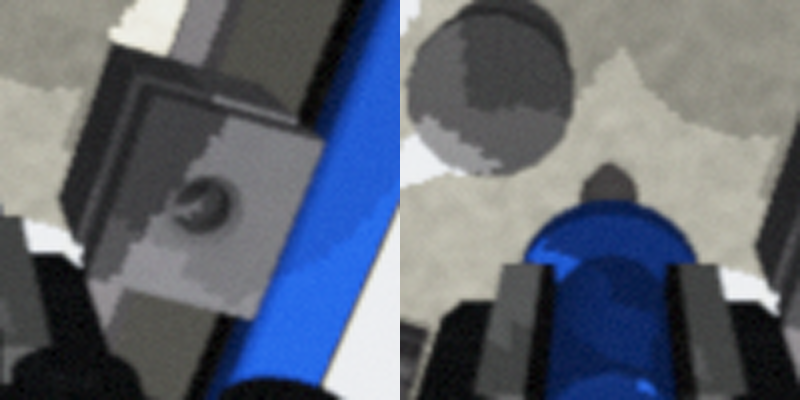

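```bash
python3 - <<'E'
from h import *
s=observe();C=cam('wrist',s);P,Q=s['eef_pos'],R.from_rotvec(s['tool_rot'])
print('hole',onz(C,(395.2,232.9),.082))
for dx in(-.002,0,.002): print(dx,proj(C,P+Q.apply([[dx+.002,0,.060],[dx,0,.060],[dx+.013,0,.010],[dx+.013,0,.004]])).round(1).tolist())
E
python3 to.py .565 -.004 .17
```

```text
hole [ 0.56447192 -0.00390962  0.082     ]
-0.002 [[322.0, 213.4], [322.0, 216.0], [321.9, 223.6], [321.9, 227.6]]
0 [[322.0, 210.7], [322.0, 213.4], [322.0, 220.2], [321.9, 224.0]]
0.002 [[322.0, 208.1], [322.0, 210.7], [322.0, 216.7], [321.9, 220.5]]
shift [-29.4  64.7   8.3] level [ 0.68 -0.87  0.01] ydir 107.37941054406383 5.85 [ 0.5564 -0.0746  0.1779] [ 0.1  0.6 -0.4] 0.01414213759871647
```

>>> {"api": "send_rows", "payload": {
  "targets": [
    [-10,22,4,0.7,-0.9,0,0],
    [-10,22,4,0,0,0,0],
    [-10,20,2,0,0,0,0],
    [0,0,0,0,0,0,0]
  ]
}}

```text
t: 6.18
eef_pos: [0.5639, -0.0074, 0.1636]
tool_rot: [0.461, -3.102, 0.001]
contact_force: [-0.2, 0.5, -1.0]
opening: 0.0142
```

```bash
python3 to.py .5647 -.004 .155
```

```text
shift [-1.8  3.   8.6] level [ 0.02 -0.29  0.  ] ydir 106.91806365404531 6.1833 [ 0.5639 -0.0074  0.1636] [-0.2  0.5 -1. ] 0.014192381569823413
```

>>> {"api": "send_rows", "payload": {
  "targets": [
    [-2,3,7,0,-0.3,0,0],
    [0,0,0,0,0,0,0],
    [0,0,0,0,0,0,0]
  ]
}}

```text
t: 6.43
eef_pos: [0.5638, -0.0065, 0.154]
tool_rot: [0.458, -3.105, 0.0]
contact_force: [0.1, 1.1, 1.0]
opening: 0.0141
```

```bash
python3 to.py .5647 -.004 .155; python3 - <<'E'
from h import *
im,s=snap('wrist','al');b=cv2.imread('pics/al.png')[140:260,260:390]
im2,_=snap('scene','als');c=cv2.imread('pics/als.png')[160:240,300:390]
cv2.imwrite('pics/alc.png',np.hstack([cv2.resize(b,(390,360),interpolation=2),cv2.resize(c,(405,360),interpolation=2)]))
C=cam('wrist',s);P,Q=s['eef_pos'],R.from_rotvec(s['tool_rot'])
print('tip',proj(C,P+Q.apply([0,0,.06])),'tipworld',P+Q.apply([0,0,.06]),'hole',proj(C,[.5647,-.004,.082]))
E
```

```text
shift [-1.5  2.1 -1. ] level [ 0.02 -0.16  0.  ] ydir 106.78638873154084 6.4333 [ 0.5638 -0.0065  0.154 ] [0.1 1.1 1. ] 0.014120755350297142
tip [[321.99604702 213.35939929]] tipworld [ 0.56365954 -0.00648742  0.09398277] hole [[324.71600153 210.50018169]]
```

View pics/alc.png

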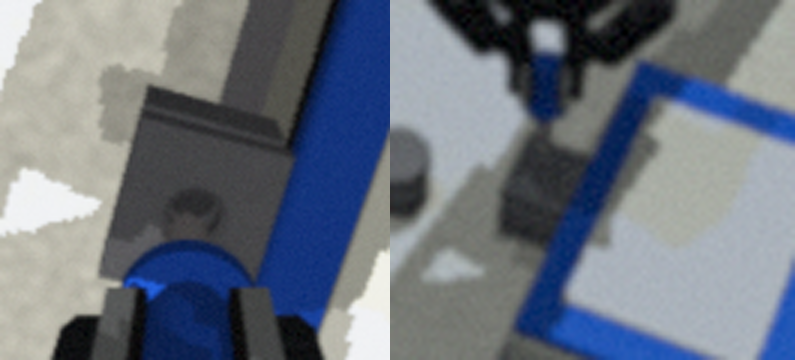

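Seen: the hole is at about (324.3,210.7) and the tip is just short of it, agreeing with the computed correction (-1.5, +2).

>>> {"api": "send_rows", "payload": {
  "targets": [
    [-1.5,2.5,0,0,-0.2,0,0],
    [0,0,0,0,0,0,0],
    [0,0,4,0,0,0,0],
    [0,0,4,0,0,0,0],
    [0,0,0,0,0,0,0]
  ]
}}

```text
t: 6.95
eef_pos: [0.5652, -0.0056, 0.1465]
tool_rot: [-0.453, 3.106, -0.0]
contact_force: [0.8, -0.1, -1.0]
opening: 0.0142
```

```bash
python3 to.py .5646 -.0042 .135
```

```text
shift [ 0.2  1.5 11.5] level [-0.03  0.16  0.  ] ydir 106.5891548984495 6.95 [ 0.5652 -0.0056  0.1465] [ 0.8 -0.1 -1. ] 0.014191830058084344
```

>>> {"api": "send_rows", "payload": {
  "targets": [
    [0,1.5,3,0,0,0,0],
    [0,0,4,0,0,0,0],
    [0,0,4,0,0,0,0],
    [0,0,0,0,0,0,0]
  ]
}}

```text
t: 7.28
eef_pos: [0.5646, -0.004, 0.134]
tool_rot: [-0.453, 3.106, -0.0]
contact_force: [-1.0, -0.3, -0.7]
opening: 0.0143
```

```bash
python3 to.py .5646 -.0045 .125
```

```text
shift [ 0.2 -0.5  9. ] level [-0.03  0.14  0.  ] ydir 106.59723840067676 7.2833 [ 0.5646 -0.004   0.134 ] [-1.  -0.3 -0.7] 0.014281229794765274
```

>>> {"api": "send_rows", "payload": {
  "targets": [
    [0,-0.5,4,0,0,0,0],
    [0,0,4,0,0,0,0],
    [0,0,4,0,0,0,0],
    [0,0,4,0,0,0,0],
    [0,0,0,0,0,0,0]
  ]
}}

```text
t: 7.7
eef_pos: [0.5651, -0.0043, 0.1162]
tool_rot: [-0.453, 3.105, 0.0]
contact_force: [1.3, -0.6, -1.2]
opening: 0.0138
```

```bash
python3 to.py .5646 -.0045 .10
```

```text
shift [ 0.6 -0.1 16.2] level [-0.03  0.19  0.  ] ydir 106.61348109984209 7.7 [ 0.5651 -0.0043  0.1162] [ 1.3 -0.6 -1.2] 0.013829451059095936
```

>>> {"api": "send_rows", "payload": {
  "targets": [
    [0.5,0,5,0,0,0,0],
    [0,0,5,0,0,0,0],
    [0,0,5,0,0,0,0],
    [0,0,4,0,0,0,0],
    [0,0,3,0,0,0,0]
  ]
}}

```text
t: 8.12
eef_pos: [0.5653, -0.0044, 0.0928]
tool_rot: [-0.453, 3.104, -0.0]
contact_force: [0.7, 0.3, -0.6]
opening: 0.014
```

```bash
python3 to.py .5646 -.0045 .085
```

```text
shift [0.7 0.1 7.8] level [-0.05  0.28  0.  ] ydir 106.61048641642614 8.1167 [ 0.5653 -0.0044  0.0928] [ 0.7  0.3 -0.6] 0.014030386551242127
```

>>> {"api": "send_rows", "payload": {
  "targets": [
    [0.5,0,3,0,0.2,0,0],
    [0,0,3,0,0,0,0],
    [0,0,2,0,0,0,0]
  ]
}}

```text
t: 8.37
eef_pos: [0.5656, -0.0049, 0.0851]
tool_rot: [-0.454, 3.106, -0.003]
contact_force: [-1.9, -0.8, 5.4]
opening: 0.0146
```

```bash
python3 to.py .5646 -.0045 .085
```

```text
shift [0.9 0.6 0.1] level [-0.11  0.12  0.  ] ydir 106.61709256939605 8.3667 [ 0.5656 -0.0049  0.0851] [-1.9 -0.8  5.4] 0.014603162686932371
```

>>> {"api": "send_rows", "payload": {
  "targets": [
    [0.5,0,2,0,0,0,0],
    [0,0,2,0,0,0,0]
  ]
}}

```text
t: 8.53
eef_pos: [0.5658, -0.0049, 0.0844]
tool_rot: [-0.454, 3.107, -0.002]
contact_force: [-8.9, 1.0, 16.1]
opening: 0.0138
```

```bash
python3 to.py .5646 -.0045 .085
```

```text
shift [ 1.1  0.7 -0.6] level [-0.08  0.1   0.  ] ydir 106.62301822528792 8.5333 [ 0.5658 -0.0049  0.0844] [-8.9  1.  16.1] 0.013842151806887372
```

>>> {"api": "send_rows", "payload": {
  "targets": [
    [1,0,1.5,0,0,0,0],
    [0.5,0,1.5,0,0,0,0],
    [0,0,1.5,0,0,0,0]
  ]
}}

```text
t: 8.78
eef_pos: [0.5658, -0.0049, 0.0846]
tool_rot: [-0.454, 3.105, -0.001]
contact_force: [-4.4, -0.2, 8.8]
opening: 0.0143
```

```bash
python3 - <<'E'
from h import *
for i in range(4):
    snap('scene' if i!=1 else 'wrist',f'fin{i}');s=observe();print(s['t'],s['eef_pos'].round(4),s['contact_force'].round(1))
a=cv2.imread('pics/fin3.png')[140:290,240:440]
cv2.imwrite('pics/finc.png',np.hstack([cv2.resize(a,(480,360),interpolation=2),cv2.resize(cv2.imread('pics/fin1.png')[130:280,220:360],(320,360),interpolation=2)]))
E
```

```text
8.8333 [ 0.5659 -0.0049  0.0846] [-3.8  0.9  8. ]
8.8833 [ 0.5659 -0.0049  0.0846] [-3.4  1.   8.2]
8.9333 [ 0.5659 -0.0049  0.0846] [-4.1  0.5  8.9]
8.9833 [ 0.5659 -0.0049  0.0846] [-3.7  1.5  7.6]
```

View pics/finc.png

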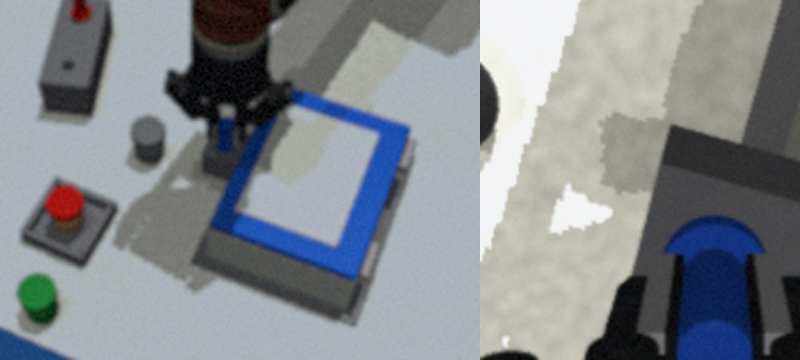

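>>> {"api": "send_rows", "payload": {
  "targets": [
    [0.5,0,2.2,0,0,0,0]
  ]
}}

```text
t: 9.07
eef_pos: [0.5659, -0.005, 0.0845]
tool_rot: [-0.453, 3.104, -0.0]
contact_force: [-4.0, 2.6, 13.8]
opening: 0.0142
```

```bash
python3 - <<'E'
from h import *
for i in range(5):
    eyes.snapshot('scene');s=observe();print(s['t'],s['eef_pos'].round(4),s['contact_force'].round(1),s['opening'])
E
```

```text
9.1167 [ 0.5659 -0.0049  0.0845] [-5.3  1.6 10.6] 0.01400350128232999
9.1667 [ 0.5659 -0.005   0.0846] [-4.8  1.5 11. ] 0.013993032775347703
9.2167 [ 0.5659 -0.0049  0.0845] [-5.4  1.2 10.9] 0.013973294318924901
9.2667 [ 0.5659 -0.0049  0.0845] [-4.2  0.1 10.9] 0.014103917906784492
9.3167 [ 0.5659 -0.0049  0.0845] [-4.8  2.3 10.6] 0.014031248137914837
```

The push is steady at about 11 N with the pin home, so I'm handing in.

```bash
python3 -c "
from plant import close_job
print(close_job())"
```

```text
the job is handed in; nothing more can be done
None
```

The job is done and handed in at about 9.3 s. I swung the lid shut from behind and picked the blue pin, because the pot in the carrier has a blue cap. I pushed the pin through lid and base until its collar sat on the lug, and the arm is still holding it down.

- **Pin home:** the tool stopped at 84.5 mm; I expected 85 mm with the pin fully down and the lid shut. The last pictures show the collar on the lug and the lid flush.
- **Push:** a steady 11 N or so downward, within the safe 10 to 15 N. A sideways force of about 5 N remained. I shifted the tool to ease it, but it did not go away completely.
- **Other objects:** in the last pictures the red pin, the red pot and the green and grey look-alikes are where they were. The blue pot is under the lid and could not be checked. I did not check the mug, stapler and sanitizer again at the end, but no unexpected forces came up during the moves.

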